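# Reset the bracket locator on the tube jig

### The arm

A 7-joint arm with a two-finger parallel gripper is mounted at the origin on the work surface. World frame = base frame: x ahead of the robot, y to its left, z up, the work surface at z = 0. Lengths are in m, angles in rad, forces in N, time in s.
With the tool pointing down it reaches from about 0.35 to 0.9 m from the base axis. Payload 19.9 kg.
Tool frame: the origin (TCP) lies on the centre line of the jaws, within the pads' length; the fingertips stand 22 mm ahead of it and the grasp point (between the pads) lies 3 mm ahead of it (nose_length is the distance from the TCP to the fingertips, in m); z points along the fingers, y is the line along which they close (so a half turn about z gives the same grasp; the last joint's range is limited). The gripper opens to 94 mm and grips with 3 to 60 N. Pads are 16 mm wide; open, the fingers measure 119 mm over their backs; the gripper's body (75 mm by 177 mm) begins 78 mm behind the grasp point.
Start: joints at [-1.242, 0.417, -0.01, 1.614, 0.005, 1.111, -0.053], TCP at [0.226, 0.583, 0.227] pointing down, gripper open.
Joint ranges: [-2.81, 2.81], [-0.39, 2.02], [-1.27, 1.25], [0.06, 2.57], [-1.19, 4.33], [0.19, 2], [-2.82, 2.82]. Speed limits (rad/s): [1.89, 1.89, 2.39, 2.39, 3.01, 3.01, 3.01].

### API

Orientations are given as a rotation vector (axis times angle).
In Python, from station import * gives the robot as it stands.
- The arm moves only by the shell command python3 -m jog 'ROWS' [OPENING] [FORCE]. ROWS is JSON, a list of rows, each a list of 4 numbers: the shift along the tool's x, y, z in mm, then the turn about the tool's z in degrees. In form: [[x, y, z, twist], ...]. A call has 1 to 8 rows; each row shifts and turns the commanded pose from where the row before left it, along the tool's axes as they then stand; what a row does not reach is not made up. A row lasts 1/10 s, in which the tool goes at most 50 mm and 8.59 degrees, less where a joint would pass 70% of its speed; a pose out of reach is approached as far as the arm can. A call is refused whole if a number of a shift passes 50 or a number of a turn 8.59, either way. A call with a gripper value outside its range is refused whole. OPENING is the finger opening in mm, from 0 to 94, set as the call begins (- or left out, the last holds). The fingers move at their own pace and stop on an object; FORCE is the grip in N (left out, the last holds). Time passes only in rows, so rows that do not move let the fingers close. It gives the time, the measured TCP pose, the force, the opening and the grip force at its end, in the units of the state.
- sense(): the state, without advancing time (a new reading comes with each control period).
- get_image(name): name is "scene" or "side" or "wrist"; returns a dict with "frame" (420x560x3 uint8, red, green, blue), "depth" (420x560 float32, m along the optical axis (not along the pixel's ray), 0 where there is no reading), "intrinsics" (3x3 intrinsics, pixels), "R" (3x3) and "t" (3): a world point X has camera coordinates R X + t. Camera axes: x right, y down, z forward; pixel columns grow to the right and rows downward; lengths in m; the calibration is good to about 2 mm. A picture is of the moment at which its call begins.
- finish_job(): hands the job in; it is judged then, once.
The state is a dict: "time_s": time; "qpos": joint angles; "dq": joint speeds; "joint_torque": joint torques, N m; "ee_pos": TCP position; "tcp_rot": TCP orientation; "force": force on the tool from outside, world axes, zero at the start; "moment": the same for the moment, N m; "grip_width": finger opening in m; "finger_force": force on a finger pad.
Only numpy, scipy, OpenCV 4.12 (cv2) and the standard library are available. Lean on these libraries where they do the work, as an engineer would, in place of code of your own. Each camera call takes 0.05 s, during which the arm holds its last target. There are 200 camera calls.

### The job

Raise the clamp lever on the jig's carriage all the way to free it, slide the carriage along its rail until its pointer lines up with the pointed nose of the nosed index block (not the square one), and press the lever fully down again so that the carriage is locked there. Leave the white tube lying undisturbed in its two cradles and the other things on the bench where they are.

Things in the scene. Friction and masses are not known exactly. Their poses are not given: they have to be found in the camera images.
- jig: Fixed jig: grey base plate 200 (x) x 430 (y) x 12 mm. Origin on the bench, on the mid-line of an aluminium rail 60 mm wide (x), 330 mm long along the jig's y axis, top at z 37 mm. The jig's y axis (the rail) points back to the robot and its -x side to the robot's right, give or take 15 degrees. Posts at y = -195 and +195 mm, x = -56 mm carry V cradles in which the tube lies.
- carriage (a joint): Carriage position along the rail (m), + along the jig's y axis (to the robot), 0 = mid-rail, range -0.1 to 0.1. Steel block 85 (x) x 64 (y) mm, top 73 mm above the bench, with a black upright finger (jig x 13 to 19 mm) up to 172 mm. Freed, it slides with about 2 N plus 6 N per m/s and stays where left; clamped it holds more than 50 N.
- pointer_tip (a point): Tip of the steel pointer, a flat tongue that sticks out of the jig's +x side of the carriage (robot's left, away from the lever); at jig x = 60 mm, 51 mm above the bench, in the middle of the carriage's width (same jig y as the lever and its grip).
- lever (a joint): Clamp lever angle (rad): 0 = fully down, locked, pointing along the jig's -x (robot's right), 15 degrees above level; 0.9 = fully up (stop), 67 degrees above level. Its axis is parallel to the rail. It stays where it is left and takes about 2 to 4 N at the grip. It drives a brake onto the rail that grips below about 0.6 rad and is full at 0.
- lever_grip (a point): Centre of the lever's grip: black cross barrel, 22 mm diameter, 34 mm long along the jig's y axis, flat ends, 85 mm from the lever's axis. Down: jig x = -102 mm, 76 mm above the bench; fully up: x = -54 mm, 132 mm high, right under the tube, where a gripper pointing straight down hits the tube: lean it away from the tube (to the jig's -x), about 40 degrees.
- lever_pivot (a point): Middle of the lever's axis on the carriage, at jig x = -20 mm, 54 mm above the bench; the lever's axis runs along the jig's y axis.
- nosed_block: Fixed aluminium index block on the base plate on the jig's +x side of the rail, 26 (x) x 30 (y) x 26 mm, with a pointed nose (90 degree wedge, 15 mm long) towards the rail, 45 to 85 mm along the rail from its middle, either way; origin under its middle, 12 mm above the bench, axes as the jig's. This is the mark.
- nose_tip (a point): Tip of the nosed block's nose, at its top, on its mid-line: the pointer must come to the same place along the jig's y axis. The gap between the two tips along x is 6 mm.
- square_block: Similar fixed index block with a square front, no nose, on the other side of the middle; not to be used.
- tube: Loose white steel tube, 28 mm in diameter, 440 mm long, 0.45 kg, lying in the V cradles along the jig's y axis above the lever, its axis at jig x = -56 mm, 218 mm above the bench. Origin under its middle.
- bracket: Loose black flat bracket, about 190 mm long, 28 mm wide, one end bent up. Bystander on the robot's left.
- cap_cup: Loose grey plastic cup, 70 mm in diameter, 60 mm tall. Bystander on the robot's left.
- carton: Loose open cardboard carton, 160 x 130 x 70 mm, with black fittings. Bystander on the robot's right.
- driver: Loose screwdriver lying on the bench. Bystander on the robot's right.

How it is judged:
On the way, in this order (a step that is already met when the one before it is completed fails the run):
1. the lever is raised (above 0.75 rad) (value of joint lever above 0.75 rad), for 0.1 s.
2. with the lever raised above 0.6 rad, the pointer comes within 6 mm of the nose along the rail (value of joint lever above 0.6 rad and y of pointer_tip in the frame of nosed_block between -0.006 and 0.006 m), for 0.1 s.
At the end, for the whole second after the job is handed in: The lever is down (below 0.1 rad), the pointer is within 4 mm of the nosed block's nose along the rail, the carriage is at rest, and the tube lies still in its cradles within 12 mm of where it was (value of joint lever below 0.1 rad and y of pointer_tip in the frame of nosed_block between -0.004 and 0.004 m and velocity of joint carriage between -0.005 and 0.005 m/s and distance of tube from where it was at the start of the episode below 0.012 m and linear speed of tube below 0.02 m/s); the robot touches nothing.
It fails at once if the tube is shifted by more than 12 mm (distance of tube from where it was at the start of the episode above 0.012 m).
It fails at once if another thing on the bench is shifted by more than 30 mm (distance of any of bracket, cap_cup, carton, driver from where it was at the start of the episode above 0.03 m).
It also fails if it takes over 45 s, if anything falls off the work surface, if the arm or the gripper's body presses on something with over 40 N, if the wrist force passes 120 N, or if a joint passes its speed limit or range.

## Working session

There is one attempt and no reset: what is moved stays moved. The work goes in short steps, Python scripts to look and compute and a shell command to move; the robot and the scene stay as the last step left them, time stands still between calls to the robot, and variables do not carry over. Pictures are saved under pics/ and viewed, at most 12 in all, crops included, and the job is handed in when it is done.

```bash
ls; mkdir -p pics
cat > h.py <<'E'
from station import *
import numpy as np, cv2
from scipy.spatial.transform import Rotation as Ro
def snap(n,f):
    d=get_image(n); cv2.imwrite(f'pics/{f}.png',d['frame'][:,:,::-1]); np.savez(f'pics/{f}.npz',**d); return d
def ray(d,u,v,z):
    R,t=d['R'],d['t']; c=-R.T@t; r=R.T@np.linalg.inv(d['intrinsics'])@np.array([u,v,1]); return c+r*(z-c[2])/r[2]
def pt(d,u,v):
    return d['R'].T@(np.linalg.inv(d['intrinsics'])@np.array([u,v,1])*d['depth'][int(v),int(u)]-d['t'])
E
python3 - <<'E'
from h import *
for n in('scene','side'):
    d=snap(n,n+'0'); print(n,(-d['R'].T@d['t']).round(3),d['R'].round(2).tolist())
s=sense(); print(s['ee_pos'],Ro.from_rotvec(s['tcp_rot']).as_matrix().round(3))
E
```

```text
pics
scene [0.965 0.152 1.038] [[-0.31, 0.95, -0.01], [0.83, 0.27, -0.48], [-0.46, -0.16, -0.88]]
side [ 0.307 -0.773  0.948] [[0.98, -0.21, 0.01], [-0.14, -0.7, -0.7], [0.15, 0.68, -0.71]]
[0.22637806 0.58221491 0.22688625] [[-0.932  0.362 -0.   ]
 [ 0.362  0.932 -0.001]
 [-0.    -0.001 -1.   ]]
```

View pics/scene0.png

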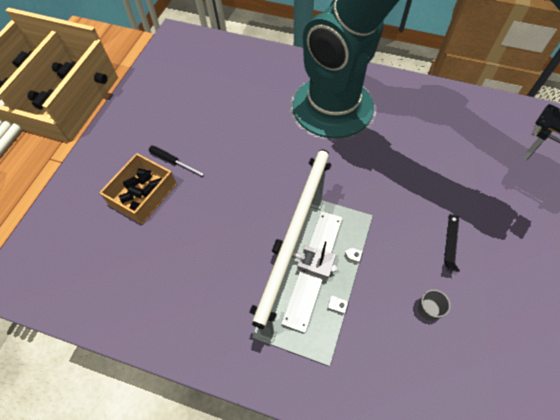

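View pics/side0.png

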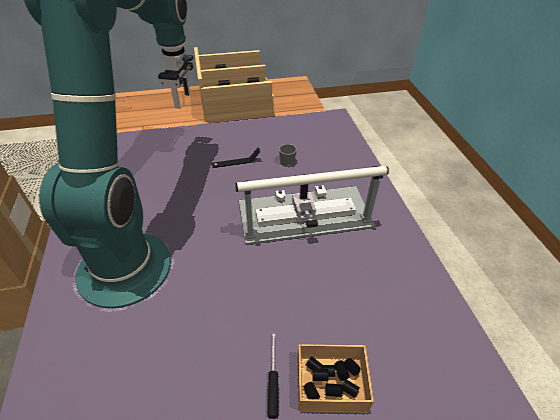

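Run:
```python
import cv2
a=cv2.imread('pics/scene0.png')[140:365,235:385]; cv2.imwrite('pics/c1.png',cv2.resize(a[:, :],None,fx=2.6,fy=2.6,interpolation=cv2.INTER_CUBIC))
a=cv2.imread('pics/scene0.png')[230:320,265:385]; cv2.imwrite('pics/c2.png',cv2.resize(a,None,fx=6.5,fy=6.5,interpolation=cv2.INTER_CUBIC))
```

```text
(no output)
```

View pics/c1.png

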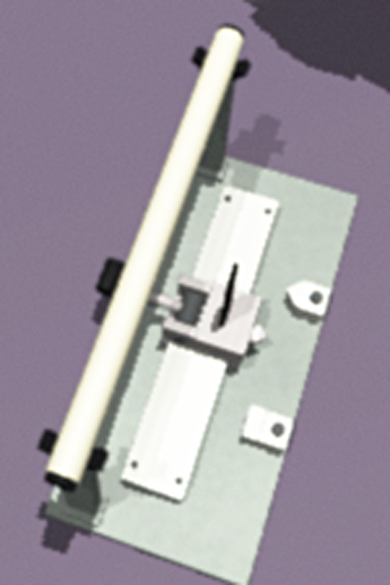

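View pics/c2.png

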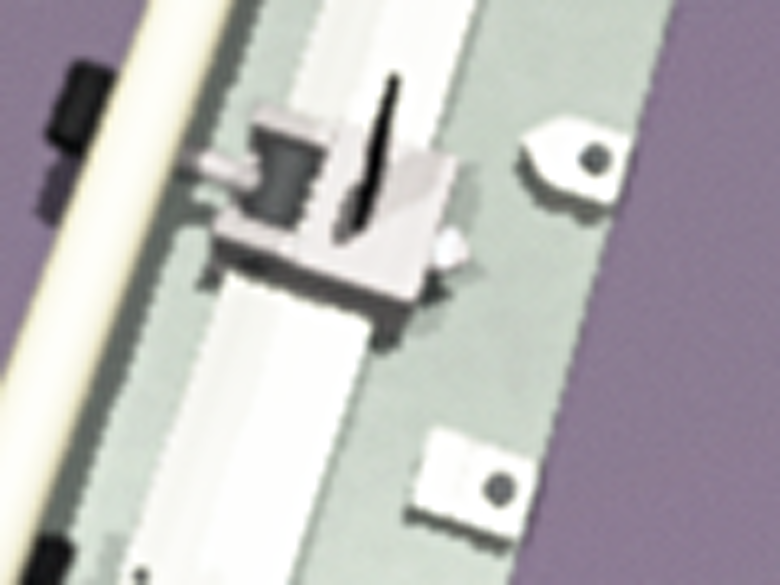

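```bash
cat >> h.py <<'E'
def jig(p): # world->jig
    return Rj.T@(np.asarray(p)-o)
def W(p): return Rj@np.asarray(p)+o
import os
if os.path.exists('jig.npy'):
    J=np.load('jig.npy'); o=np.array([J[0],J[1],0]); Rj=Ro.from_euler('z',J[2]).as_matrix()
E
python3 - <<'E'
from h import *
from scipy.optimize import least_squares
d=np.load('pics/scene0.npz')
c=lambda u,v:(235+u/2.6-.3,140+v/2.6-.3)
obs=[((357,195),(.1,.215,.012)),((247,583),(.1,-.215,.012)),((228,187),(-.03,.165,.037)),((281,202),(.03,.165,.037)),((122,484),(-.03,-.165,.037)),((182,500),(.03,-.165,.037))]
P=np.array([ray(d,*c(*a),b[2]) for a,b in obs]); Q=np.array([b for a,b in obs])
f=lambda x:((Ro.from_euler('z',x[2]).apply(Q)+[x[0],x[1],0]-P)[:,:2]).ravel()
r=least_squares(f,[.5,0,1.57]); np.save('jig.npy',r.x); print(r.x,np.rad2deg(r.x[2]),(r.fun*1e3).round(1))
E
python3 - <<'E'
from h import *
d=np.load('pics/scene0.npz')
c=lambda u,v:(265+u/6.5-.4,230+v/6.5-.4)
for n,u,v,z in[('nose',522,138,.038),('ptr',470,245,.051),('grip',85,105,.08),('sqL',432,428,.038),('sqR',540,462,.038),('noseblkR1',638,135,.038),('R2',615,205,.038),
 ('car1',455,155,.073),('car2',415,300,.073),('car3',215,225,.073),('car4',255,105,.073)]: print(n,(jig(ray(d,*c(u,v),z))*1e3).round(1))
for y in(-.22,.22): print('tube',W([-.056,y,.218]))
print('grip',W([-.102,0,.076]))
E
```

```text
[0.58767257 0.10470683 1.54316236] 88.4166902227458 [ 0.1 -4.   4.4 -4.2 -0.6  0.4  0.8  1.6 -4.8  1.9  0.1  4.4]
nose [60.7 70.4 38. ]
ptr [53.4 13.8 51. ]
grip [-105.7    8.2   80. ]
sqL [ 60.1 -57.9  38. ]
sqR [103.  -56.9  38. ]
noseblkR1 [105.   87.4  38. ]
R2 [103.8  54.7  38. ]
car1 [37.6 39.2 73. ]
car2 [ 39.8 -23.2  73. ]
car3 [-42.  -19.8  73. ]
car4 [-43.2  33.4  73. ]
tube [0.80604127 0.04264952 0.218     ]
tube [0.36620926 0.05480691 0.218     ]
grip [0.58485427 0.00274578 0.076     ]
```

```bash
python3 - <<'E'
from h import *
d=np.load('pics/side0.npz')
for n,u,v in[('shelf',235,100),('shelftop',230,70),('shelfL',198,60),('deskedge',300,115),('tableedge',200,135),('cup',287,150),('gripper',180,75)]: print(n,pt(d,u,v).round(2))
E
python3 -m jog '[[0,0,0,8.5],[0,0,0,8.5],[0,0,0,8.5],[0,0,0,8.5],[0,0,0,8.5],[0,0,0,8.5],[0,0,0,8.5],[0,0,0,8.5]]'
```

```text
shelf [0.44 0.76 0.09]
shelftop [0.44 0.91 0.15]
shelfL [0.31 0.94 0.2 ]
deskedge [ 0.73  0.73 -0.  ]
tableedge [ 0.27  0.65 -0.  ]
cup [0.6  0.44 0.03]
gripper [ 0.15  2.18 -0.45]
time_s: 0.9
ee_pos: [0.2264, 0.5823, 0.2271]
tcp_rot: [2.213, 2.229, -0.001]
force: [-0.6, -0.4, -0.6]
grip_width: 0.0939
finger_force: 0.0
```

```bash
python3 -m jog '[[0,-45,-25,0],[0,-45,-25,0],[20,-45,-25,0],[40,-45,-25,0],[45,-20,-20,0],[45,0,0,0],[45,0,0,0],[45,0,0,0]]'; python3 -c "
from h import *
s=sense();print(s['qpos'].round(2) if hasattr(s['qpos'],'round') else s['qpos'],Ro.from_rotvec(s['tcp_rot']).as_matrix().round(3))"
```

```text
time_s: 1.7
ee_pos: [0.0416, 0.8039, 0.3363]
tcp_rot: [2.206, 2.236, -0.001]
force: [0.4, 0.4, 0.5]
grip_width: 0.0939
finger_force: 0.0
[-1.63  0.73  0.16  0.88 -0.11  1.54 -1.49] [[-0.014  1.    -0.   ]
 [ 1.     0.014 -0.001]
 [-0.001 -0.    -1.   ]]
```

```bash
python3 -m jog '[[50,0,0,0],[50,0,0,0],[50,0,0,0],[50,0,0,0],[50,0,0,0],[50,0,0,0]]'; python3 -c "
from h import *
s=sense();print(np.round(s['qpos'],2),Ro.from_rotvec(s['tcp_rot']).as_matrix().round(3))"
```

```text
time_s: 2.3
ee_pos: [0.0317, 0.9013, 0.33]
tcp_rot: [2.168, 2.256, 0.018]
force: [-0.8, -0.5, -0.2]
grip_width: 0.0936
finger_force: 0.0
[-1.56  1.11 -0.12  0.17  0.13  1.86 -1.54] [[-0.04   0.999  0.017]
 [ 0.999  0.04  -0.   ]
 [-0.001  0.017 -1.   ]]
```

```bash
python3 -m jog '[[50,0,0,0],[50,0,0,0],[50,0,0,0],[50,0,0,0],[50,0,0,0],[50,0,0,0]]'; python3 -c "
from h import *
s=sense();print(np.round(s['qpos'],2),Ro.from_rotvec(s['tcp_rot']).as_matrix().round(3))"
```

```text
time_s: 2.9
ee_pos: [0.0083, 0.9747, 0.2835]
tcp_rot: [-2.084, -2.211, -0.205]
force: [0.1, -1.2, 0.3]
grip_width: 0.0941
finger_force: 0.0
[-1.61  1.24  0.49  0.06 -0.45  1.69 -1.52] [[-0.061  0.998  0.023]
 [ 0.985  0.056  0.163]
 [ 0.162  0.032 -0.986]]
```

```bash
python3 -m jog '[[50,0,0,0],[50,0,0,0],[50,0,0,0],[50,0,0,0],[50,0,0,0],[50,0,0,0],[50,0,0,0],[50,0,0,0]]'; python3 -c "
from h import *
s=sense();print(np.round(s['qpos'],2),Ro.from_rotvec(s['tcp_rot']).as_matrix().round(3))"
```

```text
time_s: 3.7
ee_pos: [-0.0135, 1.058, 0.3007]
tcp_rot: [-1.93, -2.054, -0.476]
force: [0.4, 0.5, -0.1]
grip_width: 0.0941
finger_force: 0.0
[-1.64  1.26  0.93  0.06 -0.88  1.41 -1.53] [[-0.067  0.998  0.02 ]
 [ 0.905  0.052  0.423]
 [ 0.421  0.046 -0.906]]
```

```bash
python3 -m jog '[[50,0,0,0],[50,0,0,0],[50,0,0,0],[50,0,0,0],[50,0,0,0],[50,0,0,0],[50,0,0,0]]'; python3 -c "
from h import *
s=sense();print(np.round(s['qpos'],2),Ro.from_rotvec(s['tcp_rot']).as_matrix().round(3))"
```

```text
time_s: 4.4
ee_pos: [-0.03, 1.101, 0.3911]
tcp_rot: [-1.784, -1.907, -0.676]
force: [-0.2, 0.4, 0.6]
grip_width: 0.0938
finger_force: 0.0
[-1.66  1.2   1.    0.06 -0.94  1.24 -1.54] [[-0.071  0.997  0.012]
 [ 0.782  0.048  0.621]
 [ 0.619  0.053 -0.784]]
```

```bash
cat >> h.py <<'E'
def st():
    s=sense(); R=Ro.from_rotvec(s['tcp_rot']).as_matrix(); p=np.array(s['ee_pos'])
    print('t',round(s['time_s'],2),'q',np.round(s['qpos'],2),'jigTCP',(jig(p)*1e3).round(1),'axes in jig\n',(Rj.T@R).round(3),'F jig',(Rj.T@s['force']).round(1)); return p,R
def to(pj,p,R): # jig target mm of TCP -> tool shift mm
    print('shift',(R.T@(W(np.array(pj)/1e3)-p)*1e3).round(1))
E
python3 -m jog '[[50,0,0,0],[50,0,0,0],[50,0,0,0]]'; python3 -c "
from h import *
d=np.load('pics/scene0.npz'); print('carton',pt(d,137,205).round(2),pt(d,103,187).round(2),pt(d,172,182).round(2))
p,R=st(); to([-250,8,300],p,R)"
```

```text
time_s: 4.7
ee_pos: [-0.0362, 1.1094, 0.444]
tcp_rot: [-1.723, -1.845, -0.749]
force: [0.4, 0.3, -0.0]
grip_width: 0.0938
finger_force: 0.0
carton [ 0.56 -0.42  0.04] [ 0.52 -0.58 -0.  ] [ 0.46 -0.37  0.02]
t 4.7 q [-1.67  1.17  1.01  0.06 -0.95  1.18 -1.55] jigTCP [987.1 651.4 444. ] axes in jig
 [[ 0.718  0.074  0.692]
 [ 0.091 -0.996  0.011]
 [ 0.69   0.055 -0.722]] F jig [ 0.4 -0.4 -0. ]
shift [-1046.7   541.4  -759.2]
```

```bash
python3 -m jog '[[-30,15,-28,5.3],[-32,22,-30,0],[-32,22,-30,0],[-32,22,-30,0],[-32,22,-30,0],[-32,22,-30,0],[-32,22,-30,0],[-32,22,-30,0]]'; python3 -c "
from h import *
p,R=st(); to([-250,8,400],p,R)"
```

```text
time_s: 5.5
ee_pos: [0.0959, 0.8754, 0.461]
tcp_rot: [-1.74, -1.805, -0.752]
force: [1.0, 0.9, 2.0]
grip_width: 0.0941
finger_force: 0.0
t 5.5 q [-2.11  0.58  1.04  1.34 -0.92  0.82 -0.89] jigTCP [756.8 512.9 461. ] axes in jig
 [[ 0.71   0.049  0.702]
 [ 0.061 -0.998  0.008]
 [ 0.701  0.037 -0.712]] F jig [ 0.9 -1.   2. ]
shift [-788.5  452.4 -667.8]
```

```bash
python3 -m jog '[[-33,23,-29,3.5],[-33,23,-29,0],[-33,23,-29,0],[-33,23,-29,0],[-33,23,-29,0],[-33,23,-29,0],[-33,23,-29,0],[-33,23,-29,0]]' 60; python3 -c "
from h import *
p,R=st(); to([-250,8,400],p,R)"
```

```text
time_s: 6.3
ee_pos: [0.2644, 0.5397, 0.4429]
tcp_rot: [-1.788, -1.743, -0.724]
force: [2.0, 0.9, -1.2]
grip_width: 0.0601
finger_force: 0.0
t 6.3 q [-2.21 -0.29  1.04  1.94 -0.12  0.64 -1.04] jigTCP [425.9 335.1 442.9] axes in jig
 [[ 0.713  0.005  0.701]
 [-0.002 -1.     0.009]
 [ 0.701 -0.008 -0.713]] F jig [ 1.  -2.  -1.2]
shift [-511.4  323.8 -446.4]
```

```bash
python3 -m jog '[[-33,17,-29,0],[-33,17,-29,0],[-33,17,-29,0],[-33,17,-29,0],[-33,17,-29,0],[-33,17,-29,0]]'; python3 -c "
from h import *
p,R=st(); to([-250,8,400],p,R)"
```

```text
time_s: 6.9
ee_pos: [0.3424, 0.3299, 0.4304]
tcp_rot: [-1.796, -1.746, -0.72]
force: [0.2, 0.3, -0.1]
grip_width: 0.0599
finger_force: 0.0
t 6.9 q [-1.43 -0.37  0.79  2.06 -0.43  0.91 -0.45] jigTCP [218.3 251.4 430.4] axes in jig
 [[ 0.719  0.002  0.695]
 [-0.003 -1.     0.007]
 [ 0.695 -0.007 -0.719]] F jig [ 0.3 -0.2 -0.1]
shift [-356.8  242.5 -305.5]
```

```bash
python3 -m jog '[[-25,35,-25,0],[-25,35,-25,0],[-25,35,-25,0],[-35,22,-25,0],[-35,22,-25,0],[-35,22,-25,0],[-35,22,-25,0]]'; python3 -c "
from h import *
p,R=st(); to([-250,8,330],p,R)"
```

```text
time_s: 7.6
ee_pos: [0.4814, 0.13, 0.421]
tcp_rot: [-1.813, -1.763, -0.69]
force: [0.2, 1.1, 1.0]
grip_width: 0.0601
finger_force: 0.0
t 7.6 q [-1.02  0.14  1.25  1.82 -0.85  1.52  0.37] jigTCP [ 22.3 106.9 421. ] axes in jig
 [[ 0.739  0.005  0.674]
 [-0.005 -1.     0.013]
 [ 0.674 -0.013 -0.739]] F jig [ 1.1 -0.1  1. ]
shift [-261.9   98.8 -117.7]
```

```bash
python3 -m jog '[[-32,15,-30,0],[-32,15,-30,0],[-32,15,-25,0]]'; python3 -c "
from h import *
p,R=st(); to([-250,8,260],p,R)"
```

```text
time_s: 7.9
ee_pos: [0.5175, 0.0203, 0.4194]
tcp_rot: [-1.817, -1.765, -0.688]
force: [0.3, 1.3, 0.5]
grip_width: 0.0598
finger_force: 0.0
t 7.9 q [-0.62  0.37  1.2   1.68 -0.94  1.78  0.62] jigTCP [-86.4  67.8 419.4] axes in jig
 [[ 0.741  0.004  0.671]
 [-0.006 -1.     0.011]
 [ 0.671 -0.012 -0.741]] F jig [ 1.3 -0.3  0.5]
shift [-228.    61.2    7.6]
```

```bash
python3 -m jog '[[-35,12,-8,0],[-38,12,-5,0],[-38,12,0,0],[-38,12,0,0],[-38,10,8,0],[-38,3,10,0]]'; python3 -c "
from h import *
p,R=st(); to([-180,8,150],p,R); snap('scene','s1'); d=snap('wrist','w1'); print(sense()['time_s'])"
```

```text
time_s: 8.5
ee_pos: [0.5727, -0.1444, 0.2627]
tcp_rot: [-1.818, -1.766, -0.688]
force: [0.3, 0.1, -0.3]
grip_width: 0.0597
finger_force: 0.0
t 8.5 q [-0.12  0.76  1.01  1.55 -1.06  1.84  1.  ] jigTCP [-249.4    8.1  262.7] axes in jig
 [[ 0.742  0.003  0.671]
 [-0.005 -1.     0.011]
 [ 0.671 -0.012 -0.742]] F jig [ 0.1 -0.3 -0.3]
shift [-24.2   1.7 130.1]
8.6
```

View pics/w1.png

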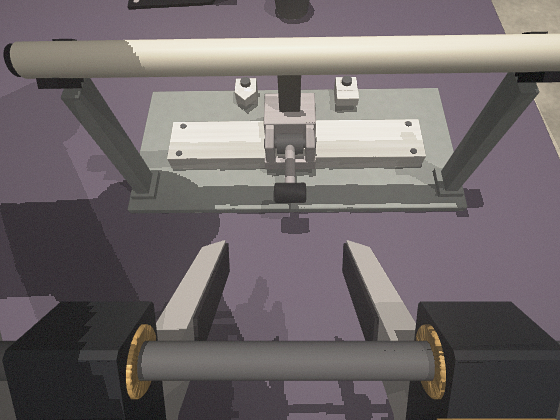

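Run:
```python
import cv2
a=cv2.imread('pics/w1.png')[70:210,150:440]; cv2.imwrite('pics/c3.png',cv2.resize(a,None,fx=2.75,fy=2.75,interpolation=cv2.INTER_CUBIC))
```

```text
(no output)
```

View pics/c3.png

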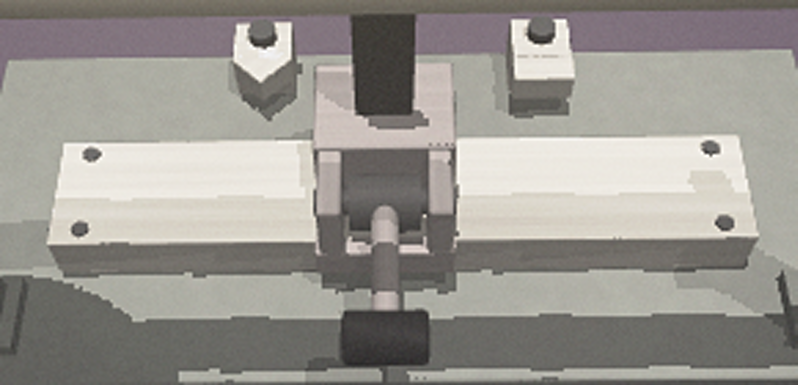

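Run:
```python
from h import *
d=np.load('pics/w1.npz')
c=lambda u,v:(150+u/2.75-.3,70+v/2.75-.3)
for n,u,v,z in[('r1',63,143,.037),('r2',740,136,.037),('r3',49,245,.037),('r4',757,238,.037),('nose',264,82,.038),('nb1',236,24,.038),('nb2',292,22,.038),('nb3',236,61,.038),('nb4',295,59,.038),('gripL',341,310,.087),('gripR',429,310,.087),('c1',315,67,.073),('c2',455,62,.073),('c3',315,150,.073),('c4',455,148,.073),('fin1',355,112,.073),('fin2',414,112,.073)]: print(n,(jig(ray(d,*c(u,v),z))*1e3).round(1))
```

```text
r1 [ 25.6 167.1  37. ]
r2 [  25.3 -164.    37. ]
r3 [-34.4 165.3  37. ]
r4 [ -34.2 -162.2   37. ]
nose [62.4 69.8 38. ]
nb1 [102.5  86.4  38. ]
nb2 [103.4  57.1  38. ]
nb3 [76.8 84.9 38. ]
nb4 [77.6 54.6 38. ]
gripL [-99.8  26.2  87. ]
gripR [-100.1   -8.1   87. ]
c1 [38.7 40.9 73. ]
c2 [ 40.8 -24.   73. ]
c3 [-9.8 39.6 73. ]
c4 [ -9.5 -22.2  73. ]
fin1 [11.6 22.1 73. ]
fin2 [11.2 -4.5 73. ]
```

```bash
python3 - <<'E'
from h import *
J=np.load('jig.npy'); J[:2]+=(Rj@[-.0043,.0015,0])[:2]; np.save('jig.npy',J)
E
python3 -c "
from h import *
p,R=st(); to([-110.2,7.4,80.7],p,R)"
```

```text
t 8.6 q [-0.12  0.76  1.01  1.56 -1.06  1.84  1.  ] jigTCP [-245.8    8.1  260.1] axes in jig
 [[ 0.741  0.     0.671]
 [-0.011 -1.     0.013]
 [ 0.671 -0.017 -0.741]] F jig [-0.6 -0.3 -1.2]
shift [-19.9   3.8 224. ]
```

```bash
python3 -m jog '[[-4,1,40,0],[-4,1,40,0],[-4,1,40,0],[-4,1,35,0],[-4,0,25,0],[0,0,10,0],[0,0,0,0]]'; python3 -c "
from h import *
p,R=st(); to([-110.2,7.4,80.7],p,R)"
```

```text
time_s: 9.3
ee_pos: [0.577, -0.0296, 0.1103]
tcp_rot: [-1.816, -1.766, -0.688]
force: [-0.7, -0.3, -0.3]
grip_width: 0.0602
finger_force: 0.0
t 9.3 q [-0.21  0.82  0.8   1.77 -1.17  1.51  1.06] jigTCP [-130.2    5.5  110.3] axes in jig
 [[ 0.741  0.005  0.672]
 [-0.005 -1.     0.012]
 [ 0.672 -0.012 -0.741]] F jig [-0.3  0.7 -0.3]
shift [-5.1 -1.5 35.4]
```

```bash
python3 -m jog '[[-3,-1,15,0],[-2,-1,14,0],[0,0,6,0],[0,0,0,0]]'; python3 -m jog '[[0,0,0,0],[0,0,0,0],[0,0,0,0],[0,0,0,0],[0,0,0,0],[0,0,0,0]]' 25 12;  python3 -c "
from h import *
p,R=st(); to([-110.2,7.4,80.7],p,R);snap('wrist','w2')"
```

```text
time_s: 9.7
ee_pos: [0.5752, -0.011, 0.0811]
tcp_rot: [-1.817, -1.765, -0.688]
force: [-0.8, 0.3, -0.9]
grip_width: 0.0599
finger_force: 0.0
time_s: 10.3
ee_pos: [0.575, -0.0109, 0.0804]
tcp_rot: [-1.818, -1.765, -0.687]
force: [0.4, -4.9, 4.7]
grip_width: 0.0341
finger_force: 12.0
t 10.3 q [-0.19  0.82  0.71  1.79 -1.17  1.43  1.07] jigTCP [-111.7    8.    80.4] axes in jig
 [[ 0.742  0.003  0.671]
 [-0.006 -1.     0.011]
 [ 0.671 -0.013 -0.742]] F jig [-4.9 -0.5  4.7]
shift [1.3 0.6 0.8]
```

View pics/w2.png

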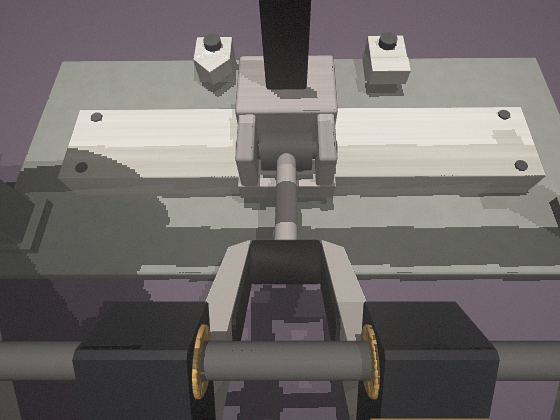

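```bash
python3 -m jog '[[5.2,0,-3,0],[5.2,0,-2.7,0],[5.5,0,-2.3,0],[5.5,0,-2,0],[5.8,0,-1.4,0],[5.8,0,-1.2,0],[5.9,0,-0.6,0],[5.9,0,-0.4,0]]'; python3 -c "
from h import *
p,R=st(); to([-110.2+24.1,7.4,80.7+40.2],p,R)"
```

```text
time_s: 11.15
ee_pos: [0.5757, 0.0135, 0.1208]
tcp_rot: [-1.818, -1.765, -0.687]
force: [-1.9, -4.4, -1.7]
grip_width: 0.0343
finger_force: 12.0
t 11.15 q [-0.25  0.75  0.73  1.81 -1.15  1.44  0.99] jigTCP [-87.2   7.9 120.8] axes in jig
 [[ 0.742  0.003  0.671]
 [-0.006 -1.     0.012]
 [ 0.671 -0.013 -0.741]] F jig [-4.4  1.8 -1.7]
shift [0.9 0.5 0.6]
```

```bash
python3 -m jog '[[5.9,0,0.3,0],[5.9,0,0.5,0],[5.9,0,1,0],[5.8,0,1.3,0],[4.4,0,1.3,0],[0,0,0,0],[0,0,0,0]]'; python3 -c "
from h import *
p,R=st(); g=jig(p+R@[.0018,0,.0095])*1e3;print(g,np.rad2deg(np.arctan2(g[2]-54,-20-g[0])));snap('wrist','w3')"
```

```text
time_s: 11.85
ee_pos: [0.5768, 0.0377, 0.1369]
tcp_rot: [-1.816, -1.765, -0.689]
force: [-1.8, -3.5, 7.0]
grip_width: 0.034
finger_force: 12.0
t 11.85 q [-0.3   0.71  0.74  1.82 -1.15  1.43  0.95] jigTCP [-62.9   7.5 136.9] axes in jig
 [[ 0.74   0.004  0.672]
 [-0.005 -1.     0.012]
 [ 0.672 -0.012 -0.74 ]] F jig [-3.5  1.7  7. ]
[-55.22690447   7.59774141 131.0693145 ] 65.43576941820652
```

View pics/w3.png

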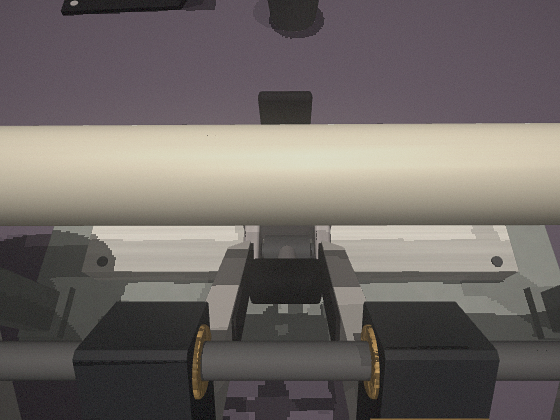

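```bash
python3 -m jog '[[0,-6,0,0],[0,-10,0,0],[0,-10,0,0],[0,-10,0,0],[0,-10,0,0],[0,-9,0,0],[0,-5.5,0,0],[0,-1,0,0]]'; python3 -m jog '[[0,0,0,0],[0,0,0,0],[0,0,0,0]]';python3 -c "
from h import *
p,R=st(); g=jig(p+R@[.0018,0,.0095])*1e3;print(g,np.rad2deg(np.arctan2(g[2]-54,-20-g[0])));snap('scene','s3');snap('side','d3')
a=cv2.imread('pics/s3.png')[220:300,290:390];b=cv2.imread('pics/d3.png')[165:245,235:335]
cv2.imwrite('pics/c4.png',np.hstack([cv2.resize(i,(400,320),interpolation=cv2.INTER_CUBIC) for i in (a,b)]))"
```

```text
time_s: 12.7
ee_pos: [0.5145, 0.0388, 0.1366]
tcp_rot: [-1.817, -1.764, -0.687]
force: [0.9, 0.4, 3.2]
grip_width: 0.0338
finger_force: 12.0
time_s: 13.0
ee_pos: [0.5152, 0.0386, 0.1365]
tcp_rot: [-1.817, -1.765, -0.687]
force: [-1.8, 0.0, 3.3]
grip_width: 0.034
finger_force: 12.0
t 13.0 q [-0.33  0.63  0.76  1.97 -1.12  1.38  1.02] jigTCP [-63.8  69.1 136.5] axes in jig
 [[ 0.741  0.004  0.671]
 [-0.006 -1.     0.012]
 [ 0.671 -0.013 -0.741]] F jig [-0.   1.8  3.3]
[-56.07291727  69.22796111 130.6696385 ] 64.80310576188047
```

View pics/c4.png

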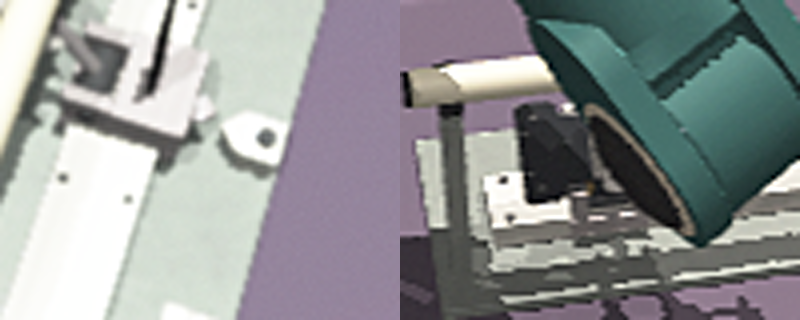

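Run:
```python
from h import *
d=np.load('pics/s3.npz'); c=lambda u,v:(290+u/4-.4,220+v/4-.4)
for n,u,v,z in [('ptr',216,108,.051),('nose',221,126,.038),('blkR1',291,117,.038),('blkR2',276,166,.038),('car1',217,57,.073),('car2',186,138,.073),('carL',62,95,.073)]: print(n,(jig(ray(d,*c(u,v),z))*1e3).round(1))
im=cv2.resize(d['frame'][235:265,325:365,::-1],None,fx=18,fy=18,interpolation=cv2.INTER_CUBIC); cv2.imwrite('pics/c5.png',im)
```

```text
ptr [58.5 73.6 51. ]
nose [65.  68.2 38. ]
blkR1 [107.2  89.8  38. ]
blkR2 [106.5  52.8  38. ]
car1 [49.4 98.8 73. ]
car2 [46.1 37.2 73. ]
carL [-37.9  39.4  73. ]
```

View pics/c5.png

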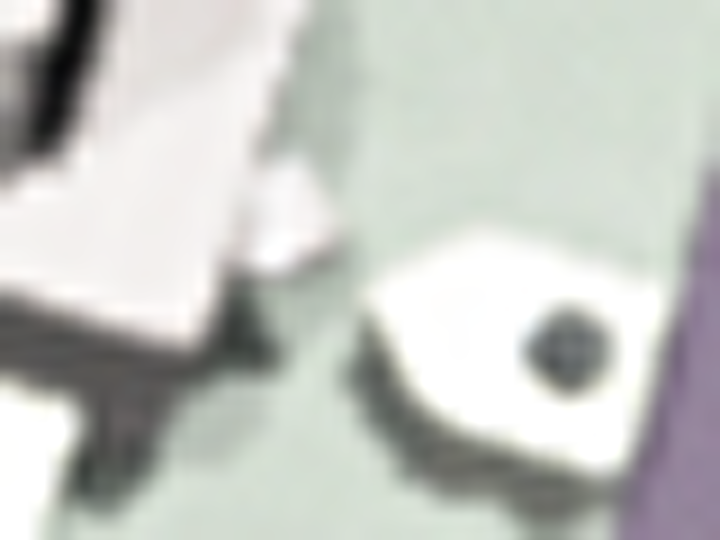

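Run:
```python
from h import *
d=np.load('pics/s3.npz'); c=lambda u,v:(325+u/18-.47,235+v/18-.47)
for n,u,v,z in [('ptr',338,222,.051),('ptr up',298,155,.051),('ptr low',270,275,.051),('nose',366,294,.038),('R1',676,285,.038),('R2',622,470,.038),('S1',480,230,.038),('S2',425,405,.038),('car',205,345,.073)]: print(n,(jig(ray(d,*c(u,v),z))*1e3).round(1))
d=np.load('pics/w2.npz')
for n,u,v,z in [('nose',204,72,.038),('n1',194,64,.038),('n2',232,62,.038),('c1',236,113,.073),('c2',338,113,.073)]: print(n,(jig(ray(d,u,v,z))*1e3).round(1))
```

```text
ptr [57.9 72.6 51. ]
ptr up [49.5 81.  51. ]
ptr low [50.8 61.3 51. ]
nose [64.9 68.8 38. ]
R1 [107.6  85.4  38. ]
R2 [107.4  54.5  38. ]
S1 [78.1 84.3 38. ]
S2 [77.7 54.8 38. ]
car [45.3 38.1 73. ]
nose [66.6 74.7 38. ]
n1 [75.5 83.7 38. ]
n2 [77.4 53.2 38. ]
c1 [-5.6 40.  73. ]
c2 [ -6.1 -23.   73. ]
```

```bash
python3 -m jog '[[0,1,0,0],[-4.4,0,-1.3,0],[-5.8,0,-1.3,0],[-5.9,0,-1,0],[-5.9,0,-0.5,0],[-5.9,0,-0.3,0],[-5.9,0,0.4,0],[-5.9,0,0.6,0]]';python3 -m jog '[[-5.8,0,1.2,0],[-5.8,0,1.4,0],[-5.5,0,2,0],[-5.5,0,2.3,0],[-5.2,0,2.7,0],[-5.2,0,3,0],[-1.5,0,1,0],[0,0,0,0]]'; python3 -c "
from h import *
p,R=st(); g=jig(p+R@[.0018,0,.0095])*1e3;print(g,np.rad2deg(np.arctan2(g[2]-54,-20-g[0])))"
```

```text
time_s: 13.9
ee_pos: [0.5153, 0.0069, 0.112]
tcp_rot: [-1.817, -1.765, -0.687]
force: [1.9, 7.6, -2.3]
grip_width: 0.0339
finger_force: 12.0
time_s: 14.7
ee_pos: [0.5147, -0.0101, 0.0795]
tcp_rot: [-1.818, -1.765, -0.689]
force: [2.9, -0.7, 10.9]
grip_width: 0.0341
finger_force: 12.0
t 14.7 q [-0.19  0.75  0.71  1.94 -1.14  1.38  1.15] jigTCP [-112.5   68.2   79.5] axes in jig
 [[ 0.741  0.003  0.671]
 [-0.006 -1.     0.011]
 [ 0.671 -0.012 -0.741]] F jig [-0.6 -2.9 10.9]
[-104.7960316    68.32274446   73.71715538] 13.090064880766656
```

```bash
python3 -m jog '[[-2,0,1.5,0],[-1,0,1,0],[0,0,0,0]]'; python3 -m jog '[[3,0,-2.5,0],[0,0,0,0],[0,0,0,0],[0,0,0,0],[0,0,0,0]]' 60; python3 -m jog '[[0,0,-10,0],[0,0,-25,0],[0,0,-35,0],[0,0,-40,0],[0,0,-40,0],[0,0,-30,0],[0,0,0,0]]'; python3 -c "
from h import *
p,R=st(); snap('wrist','w4')
a=cv2.imread('pics/w4.png')[40:240,130:430]; cv2.imwrite('pics/c6.png',cv2.resize(a,None,fx=2.66,fy=2.66,interpolation=cv2.INTER_CUBIC))"
```

```text
time_s: 15.0
ee_pos: [0.5147, -0.0111, 0.0759]
tcp_rot: [-1.818, -1.765, -0.689]
force: [2.8, -3.7, 13.8]
grip_width: 0.0343
finger_force: 12.0
time_s: 15.5
ee_pos: [0.5142, -0.0096, 0.079]
tcp_rot: [-1.817, -1.765, -0.687]
force: [0.3, 0.6, 0.4]
grip_width: 0.0599
finger_force: 0.0
time_s: 16.2
ee_pos: [0.5133, -0.1343, 0.2156]
tcp_rot: [-1.823, -1.766, -0.69]
force: [0.1, -0.8, -0.3]
grip_width: 0.0601
finger_force: 0.0
t 16.2 q [-0.05  0.64  0.83  1.74 -0.94  1.64  1.06] jigTCP [-236.7   66.2  215.6] axes in jig
 [[ 0.743 -0.     0.669]
 [-0.007 -1.     0.007]
 [ 0.669 -0.01  -0.743]] F jig [-0.8 -0.1 -0.3]
```

View pics/c6.png

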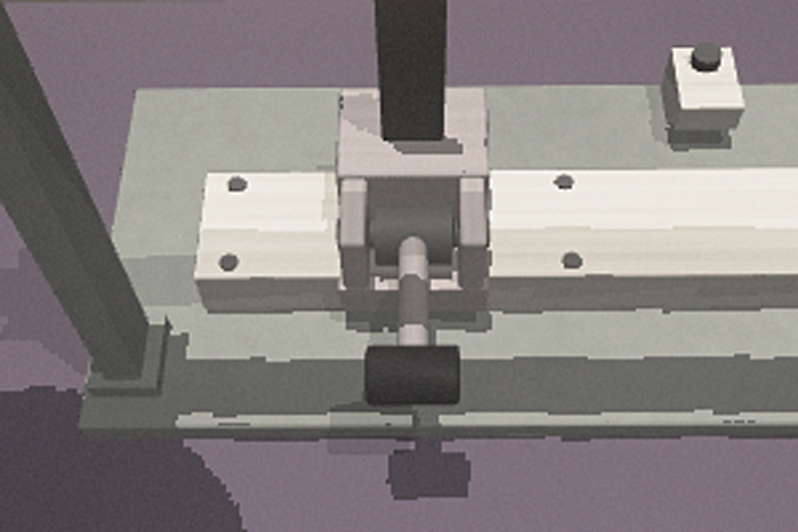

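Run:
```python
from h import *
d=np.load('pics/w4.npz'); c=lambda u,v:(130+u/2.66-.3,40+v/2.66-.3)
for n,u,v,z in [('g1',366,350,.087),('g2',460,348,.087),('c1',341,90,.073),('c2',486,90,.073),('c3',341,178,.073),('c4',487,176,.073),('rail',207,173,.037),('rail2',196,278,.037),('sq1',672,48,.038),('sq2',731,48,.038),('sq3',680,110,.038),('sq4',743,106,.038)]: print(n,(jig(ray(d,*c(u,v),z))*1e3).round(1))
# lever height by depth
P=pt(d,*c(412,360)); print('grip surf',(jig(P)*1e3).round(1))
# carriage shift since s3 by registration in the scene view
s=snap('scene','s5'); a=np.load('pics/s3.npz')['frame'][232:262,318:344].astype(np.float32).mean(2); b=s['frame'][228:266,314:348].astype(np.float32).mean(2)
r=cv2.matchTemplate(b,a,cv2.TM_CCOEFF_NORMED); print(r.max().round(3),np.unravel_index(r.argmax(),r.shape),'(4,4)=none'); i,j=np.unravel_index(r.argmax(),r.shape); print(r[i-1:i+2,j].round(3))
a0=np.load('pics/scene0.npz'); print('tube px change',[np.abs(s['frame'][y0:y0+25,x0:x0+25].astype(int)-a0['frame'][y0:y0+25,x0:x0+25]).mean().round(1) for y0,x0 in((150,305),(300,252))])
```

```text
g1 [-97.9  85.7  87. ]
g2 [-97.3  52.   87. ]
c1 [ 43.6 100.5  73. ]
c2 [42.9 37.3 73. ]
c3 [-5.9 98.8 73. ]
c4 [-5.4 38.5 73. ]
rail [ 29.6 164.9  37. ]
rail2 [-29.7 164.1  37. ]
sq1 [106.8 -58.8  38. ]
sq2 [106.5 -87.9  38. ]
sq3 [ 65.5 -57.8  38. ]
sq4 [ 67.8 -88.   38. ]
grip surf [-102.3   69.2   87.2]
0.974 (np.int64(4), np.int64(4)) (4,4)=none
[0.825 0.974 0.959]
tube px change [np.float64(31.3), np.float64(6.7)]
```

```bash
python3 -c "
from station import *
print(finish_job())"
```

```text
the job is handed in; nothing more can be done
None
```

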